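Third hand for the kitchen-roll holder: hold the bar against its spring

TASK

I am putting this kitchen-roll holder together and need a third hand. Pick up the square oak bar, slide one of its round ends straight and level into the spring barrel on the holder's board, feel for the spring cup inside and press the bar against it with a steady 10 N or so (6 to 14 N: with less the bar rattles out, with more there is no give left for changing a roll; never drive the spring solid). Hold it still like that for three seconds and finish while still holding it pressed, so that I can then screw the other bracket down on its free end; leave that bracket, the screwdriver and the mug where they are.

Things in the scene. Friction and masses are not known exactly. Their poses are not given: they have to be found in the camera images.
- bar_centre (a point): Centre of the loose square oak bar lying on the worktop behind the holder. 270 mm long along its own y: a square body 22 x 22 x 202 mm and at each end a round spigot 14 mm thick, 34 mm long, tip bevelled 3 mm, on the bar's axis. Both ends are alike, either may be used. About 0.11 kg, balanced at this point, which is 11 mm above the worktop at the start; z is up.
- holder: The roll holder: a flat oak board 400 (y) x 85 x 16 mm on a thin rubber mat 410 x 100 mm; it does not slip. Origin under its centre, board top 19 mm above the worktop. On its right-hand end (its -y) a post carries the level oak spring barrel, 37 mm across (41 at the mouth), 66 mm long, its top 102 mm above the worktop; nothing else stands on it.
- socket_mouth (a point): Centre of the open mouth of the spring barrel, 125 mm from the board's centre. Its y axis points out of the mouth, along the board to its free end; the bore runs back along -y, level; z is up. Bore 20 mm in diameter, widening to 24 mm over the last 6 mm at the mouth; its axis is 81 mm above the worktop, 62 mm above the board.
- spring_cup (a joint): Sprung steel cup inside the bore, on its axis, pushed in by the tip of the spigot. Value in m: 0 at rest, grows as it is pushed in, 0.018 = spring solid. Force on the cup = 2.5 N + 0.8 N per mm (6 N at 4.4 mm, 10 N at 9.4 mm, 14 N at 14.4 mm). Its face rests 4 to 16 mm inside the mouth, unknown where: to be felt. It springs back when let go.
- end_bracket: The holder's other bracket, still loose, standing on the worktop in front on the left: a 60 x 46 mm steel foot with two screw holes, an oak post and a short oak barrel, 81 mm high in all, origin under its foot. For the person to fit; not to be moved.
- screwdriver: The person's screwdriver, lying on the worktop in front of the holder. Not to be moved.
- mug: Blue and white mug, 78 mm across, 92 mm high, standing at the back of the worktop. Not to be moved.

How it is judged:
By the outcome, as a careful person would: the job done as asked, in the order asked, and still so for the second after the job is handed in, while the arm keeps its last pose, push and grip.
It also fails if it takes over 64 s, if anything falls off the work surface, if the arm or the gripper's body presses on something with over 40 N, if the wrist force passes 120 N, or if a joint passes its speed limit or range.

ROBOT

A 6-joint arm with a two-finger parallel gripper is mounted at the origin on a cart in front of the work surface, level with it; the furniture and walls round the work are solid. World frame = base frame: x ahead of the robot, y to its left, z up, the work surface at z = 0. Lengths are in m, angles in degrees, forces in N, time in s.
With the tool pointing down it reaches from about 0.4 to 0.825 m from the base axis. Payload 7 kg.
Tool frame: the origin (TCP) lies on the centre line of the jaws, within the pads' length; the fingertips stand 19 mm ahead of it and the grasp point (between the pads) is the TCP; z points along the fingers, y is the line along which they close (so a half turn about z gives the same grasp; the last joint's range is limited). The gripper opens to 88 mm and grips with 3 to 60 N. Pads are 19 mm wide; open, the fingers measure 130 mm over their backs; the gripper's body (78 mm by 193 mm) begins 47 mm behind the grasp point.
Start: joints at [-50.013, 20.546, 0.682, 0, -70.136, -16.507], TCP at [0.269, -0.619, 0.22] pointing down, gripper open.
Joint ranges: [-176.03, 176.03], [-82.01, 121.73], [-58.28, 71.71], [-173.87, 95.51], [-174.79, -0.11], [-173.66, 173.66]. Speed limits (degrees/s): [136.94, 136.94, 172.46, 180, 180, 180].

INTERFACE

Orientations are given as [roll, pitch, yaw] about the fixed x, y, z axes, in that order (R = Rz(yaw) Ry(pitch) Rx(roll)).
In Python, from plant import * gives the robot as it stands. The module is installed in compiled form; this text tells all that it offers.
- The arm moves only by the tool play_rows, never from a script. Its argument "deltas" is a list of rows, each a list of 6 numbers: the shift along the world's x, y, z scaled (see below), then the turn, a rotation vector about the world's x, y, z scaled (see below). A call has 1 to 10 rows; each row shifts and turns the commanded pose from where the row before left it; what a row does not reach is not made up. The controller multiplies each number of a shift by 800 mm and each number of a turn by 180 degrees. A row lasts 1/10 s, in which the tool goes at most 50 mm and 8.59 degrees, less where a joint would pass 70% of its speed; a pose out of reach is approached as far as the arm can. A call with a number of a shift or a turn outside -1 to 1 is refused whole. A call with a gripper value outside its range is refused whole. "gripper" is the gripper command: -1 is shut, 1 is fully open, values between are in proportion, set as the call begins (left out, the last holds). The fingers move at their own pace and stop on an object; the grip force is fixed at half the most. Time passes only in rows, so rows that do not move let the fingers close. It gives the time, the measured TCP pose, the force, the opening and the grip force at its end, in the units of the state.
- get_obs(): the state, without advancing time (a new reading comes with each control period).
- snapshot(name): name is "scene" or "top" or "wrist"; returns (picture, depth): 480x640x3 uint8, blue, green, red; 480x640 float32, m along the optical axis (not along the pixel's ray), 0 where there is no reading.
- camera_model(name): a dict with "fx", "fy", "cx", "cy" (pixels), "k1" (the pictures are not rectified: a ray, as slopes to the right and down, at radius r is drawn at 1 + k1 r^2 times it, then the intrinsics apply), "world_to_cam" (4x4, takes a point from world to camera coordinates). Camera axes: x right, y down, z forward; pixel columns grow to the right and rows downward; lengths in m; the calibration is good to about 2 mm. A picture is of the moment at which its call begins: read the wrist's pose just before it. camera_model takes no time and is no camera call; for the wrist camera it gives the pose at the moment of the call.
- close_job(): hands the job in; it is judged then, once.
The state is a dict: "clock": time; "joint_pos": joint angles; "qvel": joint speeds; "tau": joint torques, N m; "tool_pos": TCP position; "orientation": TCP orientation; "force": force on the tool from outside, world axes, zero at the start; "moment": the same for the moment, N m; "opening": finger opening in m; "gripper_force": force on a finger pad.
Only numpy, scipy, OpenCV 4.12 (cv2) and the standard library are available. Lean on these libraries where they do the work, as an engineer would, in place of code of your own. Each camera call takes 0.05 s, during which the arm holds its last target. There are 200 camera calls.

## Working session

There is one attempt and no reset: what is moved stays moved. The work goes in short steps, Python scripts to look and compute and a tool call to move; the robot and the scene stay as the last step left them, time stands still between calls to the robot, and variables do not carry over. Pictures are saved under pics/ and viewed, at most 10 in all, crops included, and the job is handed in when it is done.

Besides the shell and the picture viewer there is one more tool, called after ">>>" as a command line: name --pt "numbers of a row" for each row, then --argument value for the rest. play_rows: Moves the arm, as the interface text tells. Its arguments: {"type":"object","properties":{"deltas":{"type":"array","items":{"type":"array","items":{"type":"number","minimum":-1,"maximum":1}}},"gripper":{"type":"number"}},"required":["deltas"]}

```bash
mkdir -p pics
cat > h.py <<'E'
from plant import *
import numpy as np, cv2
def pts(name,d,cm):
    # back-project all pixels to world
    K=np.array([[cm['fx'],0,cm['cx']],[0,cm['fy'],cm['cy']],[0,0,1.]])
    v,u=np.mgrid[0:480,0:640]
    p=cv2.undistortPoints(np.stack([u,v],-1).reshape(-1,1,2).astype(np.float64),K,np.array([cm['k1'],0,0,0.])).reshape(480,640,2)
    P=np.dstack([p*d[...,None],d])
    T=np.linalg.inv(cm['world_to_cam'])
    W=P@T[:3,:3].T+T[:3,3]
    W[d<=0]=np.nan
    return W
def shot(name,tag):
    cm=camera_model(name); im,d=snapshot(name)
    W=pts(name,d,cm); np.save(f'{tag}_W.npy',W); cv2.imwrite(f'pics/{tag}.png',im); np.save(f'{tag}_im.npy',im)
    return im,W
E
python3 - <<'E'
from h import *
o=get_obs()
for k,v in o.items(): print(k,np.round(v,3))
for n in ('scene','top'):
    shot(n,n); c=camera_model(n); print(n,np.round(np.linalg.inv(c['world_to_cam'])[:3],3).tolist(),c['fx'],c['k1'])
E
```

```text
clock 0.0
joint_pos [-5.0016e+01  2.0592e+01  6.3400e-01 -2.0000e-02 -7.0136e+01 -1.6505e+01]
qvel [-0.108 -0.088 -0.11   0.074 -0.06   0.074]
tau [ 0.0000e+00 -5.8272e+01  2.9305e+01  6.9970e+00  7.0000e-03 -0.0000e+00]
tool_pos [ 0.269 -0.619  0.22 ]
orientation [ 1.79905e+02 -8.00000e-03 -1.56528e+02]
force [ 0.009 -0.406  0.037]
moment [-0.048  0.004 -0.052]
gripper_force 0.0
opening 0.088
scene [[-0.816, -0.337, 0.47, 0.051], [-0.578, 0.47, -0.668, 0.717], [0.004, -0.816, -0.578, 0.678]] 582.3890633842101 -0.028299113956655488
top [[0.006, -0.994, 0.108, 0.441], [-1.0, -0.005, 0.01, 0.035], [-0.01, -0.108, -0.994, 1.075]] 481.9863271617155 0.022755664323382926
```

View pics/top.png

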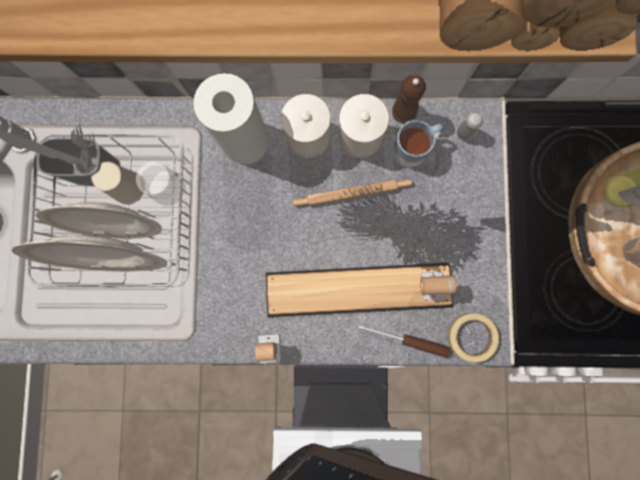

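View pics/scene.png

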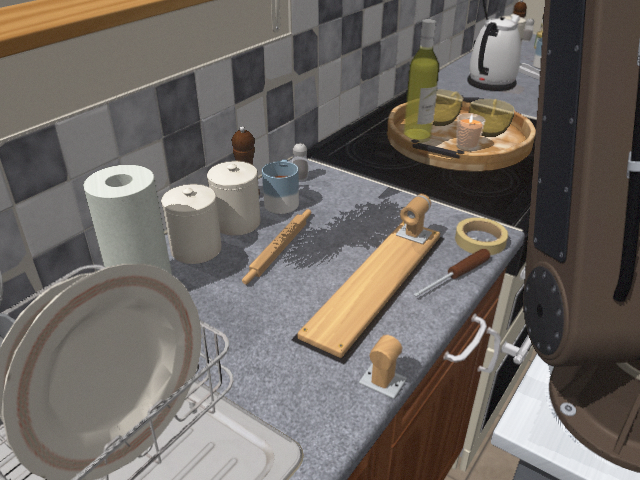

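The top view shows the bar from (295,203) to (412,183), the board from (267,290) to (452,285), the barrel at about (437,286) with its mouth facing left (+y), and the mug at (415,143). The scene view shows the barrel at (415,210). Next I'll measure these from depth.

Run:
```python
from h import *
T=np.load('top_W.npy'); S=np.load('scene_W.npy')
def sel(W,x,y,z): 
    return W[(W[...,0]>x[0])&(W[...,0]<x[1])&(W[...,1]>y[0])&(W[...,1]<y[1])&(W[...,2]>z[0])&(W[...,2]<z[1])]
print('corners', [np.round(T[r,c],3).tolist() for r,c in((203,300),(193,352),(183,408),(290,275),(286,437),(143,415),(230,300))])
for n,W in(('top',T),('scene',S)):
    b0=T[193,352]
    P=sel(W,(b0[0]-.06,b0[0]+.06),(b0[1]-.17,b0[1]+.17),(.017,.028))
    r=cv2.minAreaRect(P[:,:2].astype(np.float32)); print(n,'bar',len(P),r,np.round(np.median(P,0),4))
    h0=T[286,437]
    P=sel(W,(h0[0]-.07,h0[0]+.07),(h0[1]-.06,h0[1]+.45),(.014,.026))
    print('board',len(P),cv2.minAreaRect(P[:,:2].astype(np.float32)),np.median(P[:,2]))
    P=sel(W,(h0[0]-.05,h0[0]+.05),(h0[1]-.06,h0[1]+.06),(.065,.12))
    print('barrel',len(P),cv2.minAreaRect(P[:,:2].astype(np.float32)),P[:,2].max(),P.min(0),P.max(0))
```

```text
corners [[0.642, 0.105, 0.015], [0.664, -0.011, 0.02], [0.688, -0.136, 0.017], [0.448, 0.157, 0.02], [0.458, -0.178, 0.1], [0.767, -0.145, 0.056], [0.583, 0.105, -0.0]]
top bar 935 ((0.6669743657112122, -0.011952266097068787), (0.022822218015789986, 0.2655857801437378), 10.568106651306152) [ 0.666  -0.0107  0.0211]
board 6458 ((0.4466286599636078, -0.031036436557769775), (0.41326767206192017, 0.11425907164812088), 89.72711944580078) 0.018600971689259116
barrel 623 ((0.4601239264011383, -0.18258197605609894), (0.03690514340996742, 0.06586821377277374), 4.293424129486084) 0.10290682783112426 [ 0.43946264 -0.21546917  0.06503213] [ 0.47850014 -0.14932561  0.10290683]
scene bar 829 ((0.6672307848930359, -0.008156299591064453), (0.02557060495018959, 0.2677208185195923), 10.585304260253906) [0.6627 0.0063 0.0226]
board 6436 ((0.44927966594696045, -0.029161065816879272), (0.41740790009498596, 0.11397536844015121), 88.83094024658203) 0.019940736749878785
barrel 614 ((0.4601370692253113, -0.18012647330760956), (0.03874620050191879, 0.06995993852615356), 3.28374981880188) 0.10335343511859008 [ 0.4388658  -0.21481714  0.06500085] [ 0.47871762 -0.1445124   0.10335344]
```

>>> play_rows --pt "0.0125 0.056 0.01 0 0 0.043" --pt "0.0125 0.056 0.01 0 0 0.043" --pt "0.0125 0.056 0.01 0 0 0.043" --pt "0.0125 0.056 0.01 0 0 0.043" --pt "0.0125 0.056 0.01 0 0 0.043" --pt "0.0125 0.056 0.01 0 0 0.043" --pt "0.0125 0.056 0.01 0 0 0.043" --pt "0.0125 0.056 0.01 0 0 0.043" --pt "0.025 0.05 0 0 0 0.043" --pt "0.025 0.05 0 0 0 0.042" --gripper 1

```text
clock: 1.1
tool_pos: [0.389, -0.1789, 0.285]
orientation: [-179.9, -0.0, -79.0]
force: [1.0, 0.1, -0.4]
opening: 0.0877
gripper_force: 0.0
```

Run:
```python
from h import *
o=get_obs(); print(o['tool_pos'],o['orientation'],o['joint_pos'],o['clock'],o['force'])
T=np.load('top_W.npy');S=np.load('scene_W.npy')
for W in(T,S):
    P=W[(W[...,2]>.045)&(W[...,2]<.4)&(W[...,0]>.55)&(W[...,0]<.85)&(abs(W[...,1])<.22)]
    for y in np.arange(-.2,.2,.04):
        q=P[abs(P[:,1]-y)<.02]
        if len(q): print(round(y,2),np.round(np.percentile(q[:,0],1),3),q[:,2].max().round(3))
    print()
shot('wrist','w1'); print(np.round(np.linalg.inv(camera_model('wrist')['world_to_cam']),3).tolist())
```

```text
[ 0.38897792 -0.17889437  0.28502746] [-1.79903028e+02 -8.28386678e-03 -7.89751168e+01] [ 1.90885787e+00 -6.05539186e+00 -2.20638592e+01 -7.47792882e-03
 -7.38944732e+01  9.11810065e+00] 1.1 [ 1.00663518  0.12682821 -0.37745035]
-0.2 0.781 0.09
-0.16 0.728 0.155
-0.12 0.728 0.168
-0.08 0.759 0.128
-0.04 0.749 0.142
0.0 0.751 0.13
0.04 0.759 0.128
0.08 0.749 0.14
0.12 0.751 0.13
0.16 0.777 0.228

-0.2 0.766 0.091
-0.16 0.727 0.153
-0.12 0.727 0.162
-0.08 0.757 0.127
-0.04 0.748 0.142
0.0 0.75 0.138
0.04 0.761 0.127
0.08 0.749 0.142
0.12 0.75 0.136
0.16 0.785 0.124

[[-0.979, -0.195, -0.052, 0.407], [-0.202, 0.944, 0.262, -0.245], [-0.002, 0.267, -0.964, 0.448], [0.0, 0.0, 0.0, 1.0]]
```

View pics/w1.png

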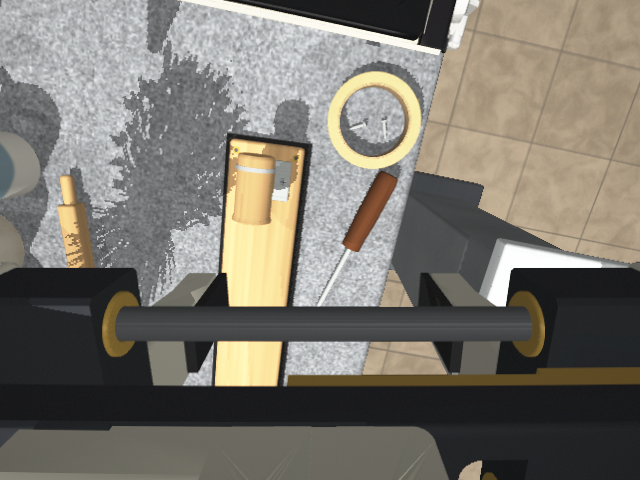

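```bash
cat > cyl.py <<'E'
from h import *
from scipy.optimize import least_squares
def fit(W,n,r=.0185):
    P=W[(abs(W[...,0]-.46)<.04)&(abs(W[...,1]+.18)<.055)&(W[...,2]>.068)&(W[...,2]<.108)]
    def f(p):
        x0,a,z0=p[:3]; d=(P[:,0]-x0+np.tan(a)*(P[:,1]+.18))*np.cos(a)
        return np.hypot(d,P[:,2]-z0)-r
    s=least_squares(f,[.46,.05,.081],loss='soft_l1',f_scale=.001)
    x0,a,z0=s.x
    t=np.array([-np.sin(a),np.cos(a)]); al=(P[:,:2]-[x0,-.18])@t
    e=f(s.x); 
    print(n,len(P),'x@y-.18',x0.round(4),'yaw',np.degrees(a).round(2),'z',z0.round(4),'rms',np.std(e).round(4))
    h,ed=np.histogram(al,bins=np.arange(-.05,.05,.002)); 
    lo,hi=np.percentile(al,[.5,99.5]); print('along',lo.round(4),hi.round(4),'mouth',np.round(np.array([x0,-.18])+t*hi,4))
def board(W,n):
    Q=W[(abs(W[...,0]-.45)<.07)&(W[...,1]>-.25)&(W[...,1]<.2)&(abs(W[...,2]-.019)<.003)]
    # edge fits in y slices
    ys=np.arange(-.14,.16,.01); A=[]
    for y in ys:
        q=Q[abs(Q[:,1]-y)<.004,0]
        if len(q)>10: A.append((y,np.percentile(q,2),np.percentile(q,98)))
    A=np.array(A)
    if len(A)<4: return
    for k in(1,2):
        c=np.polyfit(A[:,0],A[:,k],1); c=np.polyfit(A[:,0],A[:,k],1,w=1/(.002+abs(A[:,k]-np.polyval(c,A[:,0]))))
        print(n,'edge',k,'yaw',np.degrees(np.arctan(-c[0])).round(2),'x@-.147',np.polyval(c,-.147).round(4),'n',len(A))
E
python3 - <<'E'
from cyl import *
for n in('top','scene','w1'): W=np.load(n+'_W.npy'); fit(W,n); board(W,n)
W=np.load('w1_W.npy')
for v in(175,200,225,250,265):
    print(v,[np.round(W[v,u],3).tolist() for u in (65,75,85)])
E
```

```text
top 616 x@y-.18 0.4599 yaw 3.3 z 0.0807 rms 0.0019
along -0.0347 0.0301 mouth [ 0.4582 -0.15  ]
top edge 1 yaw 3.46 x@-.147 0.4182 n 31
top edge 2 yaw 3.41 x@-.147 0.4973 n 31
scene 599 x@y-.18 0.4601 yaw 4.21 z 0.0823 rms 0.004
along -0.0328 0.0339 mouth [ 0.4576 -0.1462]
scene edge 1 yaw 3.37 x@-.147 0.4168 n 31
scene edge 2 yaw 3.32 x@-.147 0.4971 n 31
w1 2665 x@y-.18 0.4609 yaw 3.67 z 0.08 rms 0.0016
along -0.035 0.0303 mouth [ 0.4589 -0.1498]
w1 edge 1 yaw 3.13 x@-.147 0.4182 n 21
w1 edge 2 yaw 3.6 x@-.147 0.4979 n 21
175 [[0.696, -0.141, 0.007], [0.69, -0.141, -0.002], [0.677, -0.144, -0.0]]
200 [[0.688, -0.114, 0.019], [0.681, -0.114, 0.011], [0.676, -0.112, -0.001]]
225 [[0.685, -0.084, 0.022], [0.673, -0.087, 0.022], [0.672, -0.083, 0.005]]
250 [[0.687, -0.051, 0.019], [0.673, -0.055, 0.022], [0.666, -0.053, 0.014]]
265 [[0.7, -0.021, -0.001], [0.673, -0.035, 0.021], [0.663, -0.036, 0.018]]
```

>>> play_rows --pt "0.055 0.04 -0.01 0 0 0" --pt "0.055 0.04 -0.02 0 0 0" --pt "0.055 0.04 -0.02 0 0 0" --pt "0.055 0.04 -0.02 0 0 -0.0022" --pt "0.055 0.03 -0.02 0 0 0" --pt "0.04 0.015 -0.03 0 0 0" --pt "0 0 0 0 0 0" --pt "0 0 0 0 0 0"

```text
clock: 1.95
tool_pos: [0.6187, -0.032, 0.1937]
orientation: [179.8, -0.0, -79.7]
force: [-0.2, 0.2, -0.2]
opening: 0.088
gripper_force: 0.0
```

>>> play_rows --pt "0.01 0.0075 -0.015 0 0 0" --pt "0.01 0.0075 -0.015 0 0 0" --pt "0.01 0.007 -0.015 0 0 0" --pt "0 0 -0.015 0 0 0" --pt "0 0 0 0 0 0" --pt "0 0 0 0 0 0"

```text
clock: 2.55
tool_pos: [0.6428, -0.0148, 0.1473]
orientation: [179.9, -0.0, -79.7]
force: [1.2, 0.4, 0.0]
opening: 0.0878
gripper_force: 0.0
```

Run:
```python
from h import *
o=get_obs(); print(o['tool_pos'],o['orientation'],o['clock'],o['force'])
im,W=shot('wrist','w2')
P=W[(W[...,2]>.016)&(W[...,2]<.026)&(abs(W[...,0]-.667)<.06)&(abs(W[...,1])<.17)]
print(len(P),cv2.minAreaRect(P[:,:2].astype(np.float32)))
a=np.radians(10.6);e=np.array([np.cos(a),np.sin(a)]);t=np.array([-np.sin(a),np.cos(a)])
p=P[:,:2]-[.667,-.01]
for s in np.arange(-.13,.13,.02):
    q=p[abs(p@t-s)<.008]@e
    if len(q)>20: print(s.round(2),len(q),np.percentile(q,[3,97]).round(4))
```

```text
[ 0.64275483 -0.0147985   0.14730864] [ 1.79944860e+02 -1.40985525e-02 -7.96949137e+01] 2.55 [1.16804853 0.35543342 0.01569627]
6641 ((0.6683103442192078, -0.010121181607246399), (0.022196924313902855, 0.2663062512874603), 10.635649681091309)
-0.13 155 [-0.0026  0.0054]
-0.11 217 [-0.0022  0.0053]
-0.09 673 [-0.0091  0.0114]
-0.07 638 [-0.0094  0.0113]
-0.05 589 [-0.0092  0.0114]
-0.03 588 [-0.0096  0.0114]
-0.01 533 [-0.0092  0.0114]
0.01 520 [-0.0096  0.0112]
0.03 490 [-0.0094  0.0113]
0.05 464 [-0.0092  0.0116]
0.07 310 [-0.0096  0.0115]
0.11 73 [-0.0026  0.0047]
```

View pics/w2.png

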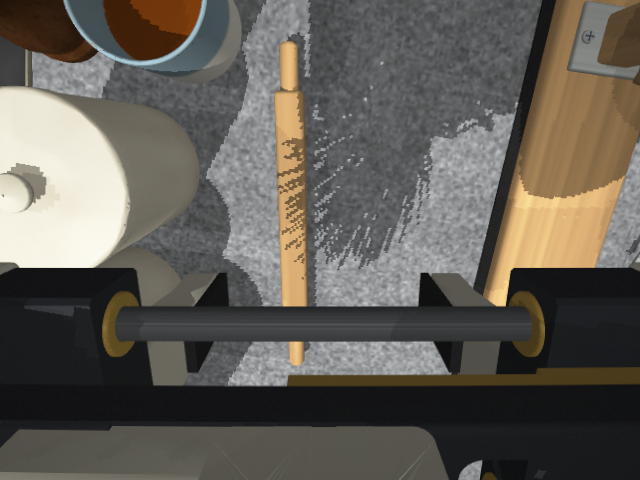

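>>> play_rows --pt "0 0 -0.03 0 0 0.0005" --pt "0 0 -0.03 0 0 0" --pt "0 0 -0.03 0 0 0" --pt "0 0 -0.03 0 0 0" --pt "0 0 -0.02 0 0 0" --pt "0 0 -0.01 0 0 0" --pt "0 0 -0.0065 0 0 0" --pt "0 0 0 0 0 0" --pt "0 0 0 0 0 0"

```text
clock: 3.5
tool_pos: [0.6438, -0.0145, 0.0235]
orientation: [-179.9, -0.0, -79.6]
force: [-0.5, -0.1, 0.4]
opening: 0.0877
gripper_force: 0.0
```

>>> play_rows --pt "0 0 -0.0022 0 0 0" --pt "0 0 0 0 0 0" --pt "0 0 0 0 0 0" --pt "0 0 0 0 0 0" --pt "0 0 0 0 0 0" --pt "0 0 0 0 0 0" --gripper -0.2

```text
clock: 4.1
tool_pos: [0.6431, -0.0145, 0.0207]
orientation: [180.0, -0.0, -79.6]
force: [0.3, -0.1, 1.4]
opening: 0.0452
gripper_force: 0.0
```

>>> play_rows --pt "0 0 0 0 0 0" --pt "0 0 0 0 0 0" --pt "0 0 0 0 0 0" --pt "0 0 0 0 0 0" --pt "0 0 0 0 0 0" --pt "0 0 0 0 0 0" --pt "0 0 0 0 0 0" --pt "0 0 0 0 0 0" --gripper -1

```text
clock: 4.9
tool_pos: [0.6431, -0.0145, 0.0207]
orientation: [180.0, 0.0, -79.6]
force: [-0.8, 0.5, -0.4]
opening: 0.0004
gripper_force: 0.0
```

The jaws shut on nothing, so I'll look.

Run:
```python
from h import *
im,W=shot('wrist','w3'); im2,W2=shot('scene','s3')
cv2.imwrite('pics/c3.png',np.hstack([cv2.resize(im,(400,300)),cv2.resize(im2[150:400,150:450],(400,333))[:300]]))
for W in(W,W2):
    P=W[(W[...,2]>.016)&(W[...,2]<.026)&(abs(W[...,0]-.667)<.08)&(abs(W[...,1])<.17)]
    print(len(P),cv2.minAreaRect(P[:,:2].astype(np.float32)))
```

```text
12169 ((0.6874831318855286, -0.07819513976573944), (0.061836931854486465, 0.12547047436237335), 36.01046371459961)
528 ((0.6658548712730408, -0.0067784786224365234), (0.02454998344182968, 0.26752355694770813), 10.087392807006836)
```

View pics/c3.png

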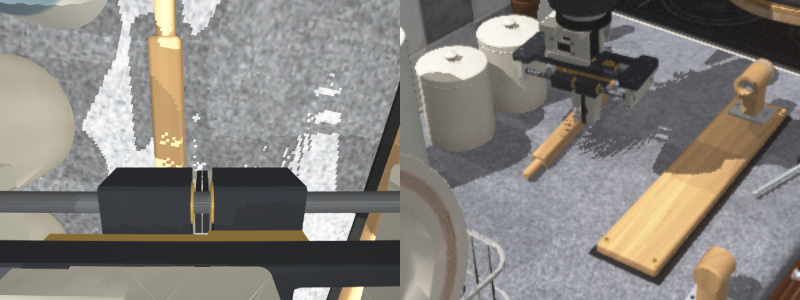

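Run:
```python
from h import *
o=get_obs(); print({k:np.round(o[k],3) for k in('tool_pos','orientation','force','moment')})
W=np.load('w3_W.npy'); W0=np.load('w2_W.npy')
for n,w in(('w2',W0),('w3',W)):
  for y in(-.12,-.1,-.08,-.06):
    q=w[(abs(w[...,1]-y)<.004)&(w[...,2]>.01)&(w[...,2]<.035)&(w[...,0]>.62)&(w[...,0]<.72)]
    print(n,y,len(q),np.percentile(q[:,0],[3,50,97]).round(4),np.percentile(q[:,2],[3,50,97]).round(4))
# scene-side view of gripper fingertips
S=np.load('s3_W.npy')
q=S[(abs(S[...,0]-.6431)<.05)&(abs(S[...,1]+.0145)<.05)&(S[...,2]<.12)]
for z in np.arange(0,.12,.01):
    r=q[abs(q[:,2]-z)<.005]; print(z.round(2),len(r),r.min(0).round(3)[:2] if len(r) else '',r.max(0).round(3)[:2] if len(r) else '')
im=cv2.imread('pics/s3.png')[170:300,240:400]; cv2.imwrite('pics/c4.png',cv2.resize(im,(800,600),interpolation=cv2.INTER_CUBIC))
```

```text
{'tool_pos': array([ 0.643, -0.015,  0.021]), 'orientation': array([-179.997,   -0.   ,  -79.603]), 'force': array([ 0.742, -0.376, -1.158]), 'moment': array([ 0.045,  0.126, -0.024])}
w2 -0.12 222 [0.6821 0.6884 0.6954] [0.0116 0.016  0.0178]
w2 -0.1 352 [0.6742 0.6847 0.6956] [0.0165 0.021  0.0224]
w2 -0.08 329 [0.6706 0.6811 0.6919] [0.0188 0.021  0.0223]
w2 -0.06 315 [0.6667 0.677  0.6879] [0.0139 0.0211 0.0226]
w3 -0.12 721 [0.6823 0.6883 0.6953] [0.0114 0.016  0.0179]
w3 -0.1 1159 [0.6743 0.6847 0.6956] [0.0176 0.0211 0.0225]
w3 -0.08 1049 [0.6706 0.6809 0.6917] [0.0181 0.021  0.0223]
w3 -0.06 949 [0.6668 0.6771 0.688 ] [0.018  0.0211 0.0223]
0.0 982 [ 0.593 -0.064] [0.693 0.035]
0.01 67 [ 0.594 -0.055] [0.661 0.035]
0.02 196 [ 0.648 -0.025] [0.68  0.035]
0.03 40 [ 0.626 -0.025] [0.675 0.027]
0.04 88 [ 0.624 -0.026] [0.659 0.001]
0.05 82 [ 0.624 -0.026] [0.658 0.002]
0.06 86 [ 0.622 -0.027] [0.659 0.001]
0.07 101 [ 0.62  -0.027] [0.661 0.001]
0.08 42 [ 0.619 -0.02 ] [0.662 0.002]
0.09 13 [ 0.607 -0.032] [0.655 0.001]
0.1 119 [ 0.602 -0.032] [0.67 0.03]
0.11 278 [ 0.593 -0.061] [0.693 0.032]
```

View pics/c4.png

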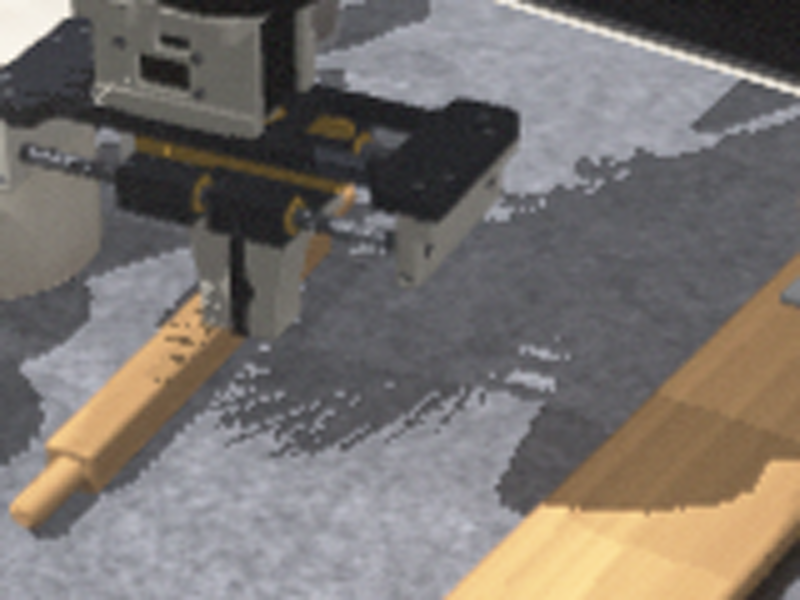

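Run:
```python
from h import *
S=np.load('s3_W.npy')
for u in (281,284,290,294,298):
    print(u,[(v,)+tuple(np.round(S[v,u],3)) for v in range(222,250,3)])
```

```text
281 [(222, np.float64(0.652), np.float64(0.001), np.float64(0.075)), (225, np.float64(0.655), np.float64(-0.002), np.float64(0.065)), (228, np.float64(0.655), np.float64(-0.003), np.float64(0.058)), (231, np.float64(0.655), np.float64(-0.002), np.float64(0.052)), (234, np.float64(0.654), np.float64(0.0), np.float64(0.046)), (237, np.float64(0.657), np.float64(-0.004), np.float64(0.036)), (240, np.float64(0.661), np.float64(-0.008), np.float64(0.025)), (243, np.float64(0.657), np.float64(-0.002), np.float64(0.023)), (246, np.float64(0.655), np.float64(0.0), np.float64(0.017)), (249, np.float64(0.654), np.float64(0.002), np.float64(0.011))]
284 [(222, np.float64(0.647), np.float64(-0.002), np.float64(0.075)), (225, np.float64(0.647), np.float64(-0.002), np.float64(0.068)), (228, np.float64(0.648), np.float64(-0.003), np.float64(0.06)), (231, np.float64(0.65), np.float64(-0.005), np.float64(0.052)), (234, np.float64(0.648), np.float64(-0.001), np.float64(0.048)), (237, np.float64(0.648), np.float64(-0.002), np.float64(0.04)), (240, np.float64(0.649), np.float64(-0.003), np.float64(0.032
[... 1453 characters left out ...]
0.642), np.float64(-0.024), np.float64(0.001))]
298 [(222, np.float64(0.62), np.float64(-0.011), np.float64(0.081)), (225, np.float64(0.623), np.float64(-0.014), np.float64(0.071)), (228, np.float64(0.622), np.float64(-0.013), np.float64(0.065)), (231, np.float64(0.626), np.float64(-0.019), np.float64(0.054)), (234, np.float64(0.628), np.float64(-0.02), np.float64(0.045)), (237, np.float64(0.629), np.float64(-0.021), np.float64(0.037)), (240, np.float64(0.656), np.float64(-0.056), np.float64(-0.0)), (243, np.float64(0.648), np.float64(-0.046), np.float64(0.001)), (246, np.float64(0.641), np.float64(-0.036), np.float64(0.002)), (249, np.float64(0.637), np.float64(-0.031), np.float64(-0.001))]
```

The bar hasn't moved. Depth shows the shut fingertips about 31 mm above the worktop, though the reported TCP says 2 mm, so the real tool is about 30 mm higher than reported. I'll reopen, go lower and check.

>>> play_rows --pt "0 0 0 0 0 0" --pt "0 0 0 0 0 0" --pt "0 0 0 0 0 0" --pt "0 0 0 0 0 0" --pt "0 0 0 0 0 0" --pt "0 0 0 0 0 0" --pt "0 0 0 0 0 0" --pt "0 0 0 0 0 0" --pt "0 0 0 0 0 0" --gripper 1

```text
clock: 5.9
tool_pos: [0.6431, -0.0145, 0.0207]
orientation: [180.0, 0.0, -79.6]
force: [0.5, 0.4, -0.1]
opening: 0.0669
gripper_force: 0.0
```

>>> play_rows --pt "0 0 -0.005 0 0 0" --pt "0 0 -0.005 0 0 0" --pt "0 0 -0.005 0 0 0" --pt "0 0 -0.005 0 0 0" --pt "0 0 -0.005 0 0 0" --pt "0 0 0 0 0 0" --pt "0 0 0 0 0 0"

```text
clock: 6.6
tool_pos: [0.6431, -0.0146, 0.0005]
orientation: [180.0, -0.0, -79.6]
force: [0.2, -0.1, 0.2]
opening: 0.0875
gripper_force: 0.0
```

Run:
```python
from h import *
o=get_obs(); print({k:np.round(o[k],3) for k in('tool_pos','orientation','force','moment','opening')})
im,S=shot('scene','s5')
# near finger (robot side): lowest gripper points by column
M=(S[...,0]>.57)&(S[...,0]<.62)&(S[...,1]>-.06)&(S[...,1]<.03)&(S[...,2]>.006)&(S[...,2]<.1)
v,u=np.nonzero(M)
for z0 in range(6,80,6):
    r=S[M]; r=r[(r[:,2]*1000>=z0)&(r[:,2]*1000<z0+6)]
    if len(r): print(z0,len(r),r.min(0).round(3)[:2],r.max(0).round(3)[:2])
```

```text
{'tool_pos': array([ 0.643, -0.015,  0.001]), 'orientation': array([ 1.79983e+02, -5.00000e-03, -7.96040e+01]), 'force': array([ 0.155, -0.119,  0.213]), 'moment': array([-0.021,  0.144, -0.03 ]), 'opening': np.float64(0.088)}
6 8 [ 0.586 -0.021] [ 0.595 -0.011]
12 25 [ 0.582 -0.031] [ 0.597 -0.011]
18 25 [ 0.582 -0.032] [ 0.599 -0.009]
24 35 [ 0.582 -0.035] [ 0.599 -0.01 ]
30 28 [ 0.582 -0.035] [ 0.6   -0.011]
36 29 [ 0.581 -0.03 ] [ 0.598 -0.011]
42 30 [ 0.579 -0.025] [ 0.598 -0.01 ]
48 25 [ 0.578 -0.017] [ 0.599 -0.011]
54 14 [ 0.576 -0.015] [ 0.592 -0.01 ]
72 3 [0.578 0.011] [0.584 0.012]
78 24 [0.57  0.011] [0.619 0.017]
```

>>> play_rows --pt "0 0 -0.003 0 0 0" --pt "0 0 -0.003 0 0 0" --pt "0 0 -0.003 0 0 0" --pt "0 0 0 0 0 0" --pt "0 0 0 0 0 0"

```text
clock: 7.15
tool_pos: [0.6432, -0.0146, -0.0058]
orientation: [-180.0, -0.0, -79.6]
force: [-2.3, 0.7, 6.8]
opening: 0.0876
gripper_force: 3.5
```

>>> play_rows --pt "0 0 0 0 0 0" --pt "0 0 0 0 0 0" --pt "0 0 0 0 0 0" --pt "0 0 0 0 0 0" --pt "0 0 0 0 0 0" --pt "0 0 0 0 0 0" --pt "0 0 0 0 0 0" --pt "0 0 0 0 0 0" --pt "0 0 0 0 0 0" --pt "0 0 0 0 0 0" --gripper -1

```text
clock: 8.15
tool_pos: [0.6437, -0.0146, -0.0057]
orientation: [-179.9, -0.0, -79.6]
force: [-0.5, 0.1, 4.8]
opening: 0.0215
gripper_force: 30.6
```

Run:
```python
from h import *
o=get_obs(); print({k:np.round(o[k],3) for k in('tool_pos','orientation','force','moment','opening','gripper_force')})
im,W=shot('wrist','w6'); im2,S=shot('scene','s6')
cv2.imwrite('pics/c6.png',np.hstack([cv2.resize(im,(400,300)),cv2.resize(im2[170:320,230:430],(400,300))]))
P=W[(W[...,2]>.016)&(W[...,2]<.026)&(W[...,0]>.6)&(W[...,0]<.72)&(W[...,1]<-.05)&(W[...,1]>-.17)]
print(cv2.minAreaRect(P[:,:2].astype(np.float32)))
```

```text
{'tool_pos': array([ 0.644, -0.015, -0.006]), 'orientation': array([-1.79934e+02, -1.30000e-02, -7.95880e+01]), 'force': array([-0.548,  0.103,  4.783]), 'moment': array([-0.008,  0.493, -0.068]), 'opening': np.float64(0.022), 'gripper_force': np.float64(30.607)}
((0.6580028533935547, -0.0873088389635086), (0.022198237478733063, 0.07963957637548447), 10.394319534301758)
```

View pics/c6.png

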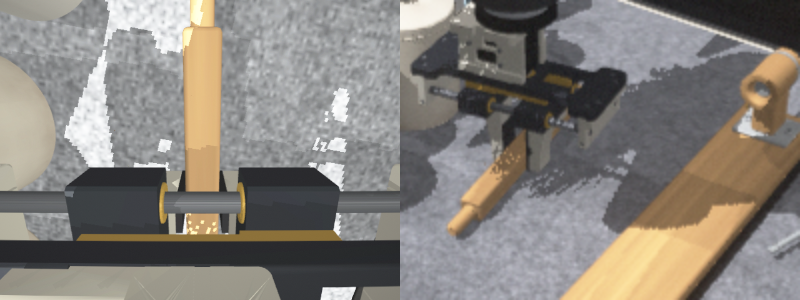

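The bar is held: 21.5 mm opening, 30.6 N grip, bar between the pads at (200,100) in the left crop. Lift, then carry it to in front of the mouth.

>>> play_rows --pt "0 0 0.01 0 0 0" --pt "0 0 0.025 0 0 0" --pt "0 0 0.03 0 0 0" --pt "0 0 0.03 0 0 0" --pt "0 0 0.03 0 0 0" --pt "0 0 0.025 0 0 0" --pt "0 0 0.007 0 0 0" --pt "0 0 0 0 0 0"

```text
clock: 9.05
tool_pos: [0.6434, -0.0144, 0.1198]
orientation: [-179.9, 0.0, -79.6]
force: [-0.5, -0.5, -2.0]
opening: 0.0215
gripper_force: 30.0
```

>>> play_rows --pt "-0.02 0.003 0 0 0 -0.003" --pt "-0.035 0.007 0 0 0 -0.006" --pt "-0.035 0.008 0 0 0 -0.006" --pt "-0.035 0.008 0 0 0 -0.006" --pt "-0.035 0.008 0 0 0 -0.006" --pt "-0.035 0.008 0 0 0 -0.006" --pt "-0.03 0.006 0 0 0 -0.005" --pt "-0.02 0.002 0 0 0 -0.001" --pt "0 0 0 0 0 0" --pt "0 0 0 0 0 0"

```text
clock: 10.05
tool_pos: [0.4468, 0.0254, 0.1186]
orientation: [180.0, -0.0, -86.6]
force: [-0.3, 0.3, -1.2]
opening: 0.0222
gripper_force: 30.0
```

```bash
cat > look.py <<'E'
from cyl import *
def bar(W,n,zc):
    # fit held bar body: points near expected
    o=get_obs(); c=np.array(o['tool_pos']); a=np.radians(o['orientation'][2]+90); t=np.array([-np.sin(a),np.cos(a)]); e=np.array([np.cos(a),np.sin(a)])
    d=W-np.array([c[0],c[1],c[2]+.0167]); s=d[...,:2]@t; l=d[...,:2]@e; h=d[...,2]
    for lo,hi,k in((-.098,-.03,'body-'),(-.13,-.104,'spig-'),(.03,.098,'body+'),(.104,.13,'spig+')):
        m=(s>lo)&(s<hi)&(abs(l)<.02)&(abs(h)<.02)
        if m.sum()>20:
            L=l[m];H=h[m]; q=s[m]
            print(n,k,m.sum(),'lat',np.percentile(L,[3,97]).round(4),'h',np.percentile(H,[3,97]).round(4),'s',np.percentile(q,[1,99]).round(4))
    m=(abs(s)>.1)&(abs(s)<.16)&(abs(l)<.012)&(abs(h)<.015)
    for sg in(-1,1):
        q=s[m&(s*sg>0)]
        if len(q)>10: print(n,'tip',np.percentile(q*sg,99.5).round(4))
    m=(abs(l)<.009)&(s<-.03)&(s>-.098)&(h>.005)&(h<.02)
    if m.sum()>30: print('slope deg of top',np.degrees(np.arctan(np.polyfit(s[m],h[m],1))[0]).round(2),'lat slope')
E
python3 - <<'E'
from look import *
o=get_obs(); print({k:np.round(o[k],4) for k in('tool_pos','orientation','force','moment','opening','gripper_force')})
for n in('wrist','scene','top'):
    im,W=shot(n,n+'7'); bar(W,n,0)
    if n!='wrist': fit(W,n)
a,b=cv2.imread('pics/wrist7.png'),cv2.imread('pics/scene7.png')
cv2.imwrite('pics/c7.png',np.hstack([cv2.resize(a,(400,300)),cv2.resize(b[170:350,260:500],(400,300))]))
E
```

```text
{'tool_pos': array([0.4468, 0.0254, 0.1186]), 'orientation': array([ 1.79962e+02, -1.55000e-02, -8.65848e+01]), 'force': array([-0.2708,  0.2859, -1.1729]), 'moment': array([0.0399, 0.0018, 0.0383]), 'opening': np.float64(0.0222), 'gripper_force': np.float64(30.0)}
wrist body- 11660 lat [-0.0097  0.0107] h [0.0081 0.0114] s [-0.0974 -0.0308]
wrist spig- 1309 lat [-0.006   0.0071] h [-0.0002  0.0069] s [-0.1145 -0.1041]
wrist tip 0.1147
slope deg of top 0.02 lat slope
scene body- 27 lat [-0.0124 -0.0098] h [-0.0093  0.0061] s [-0.0972 -0.052 ]
scene body+ 544 lat [-0.0117  0.0086] h [-0.0067  0.0135] s [0.0305 0.0976]
scene spig+ 116 lat [-0.0076  0.0034] h [-0.0013  0.0087] s [0.1047 0.1296]
scene tip 0.1367
scene 24 x@y-.18 0.5211 yaw 70.57 z 0.0893 rms 0.0019
along 0.0494 0.0634 mouth [ 0.4613 -0.1589]
top spig- 102 lat [-0.007   0.0063] h [-0.0002  0.0081] s [-0.1295 -0.1042]
top tip 0.1352
top 619 x@y-.18 0.4599 yaw 3.54 z 0.0807 rms 0.0019
along -0.0348 0.03 mouth [ 0.4581 -0.15  ]
```

View pics/c7.png

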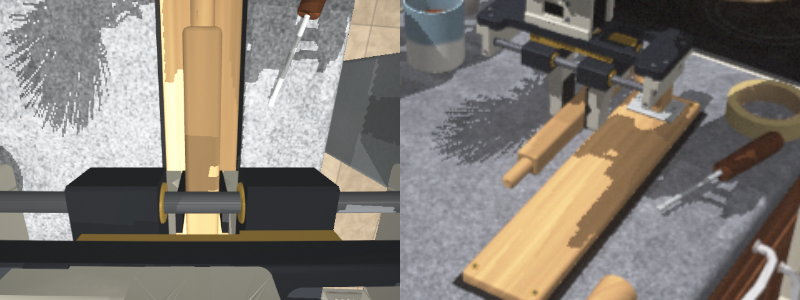

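>>> play_rows --pt "0.0014 0 -0.01 0 0 0" --pt "0 0 -0.02 0 0 0" --pt "0 0 -0.02 0 0 0" --pt "0 0 -0.013 0 0 0" --pt "0 0 -0.005 0 0 0" --pt "0 0 0 0 0 0" --pt "0.001 -0.0166 0 0 0 0" --pt "0.001 -0.0166 0 0 0 0" --pt "0 0 0 0 0 0" --pt "0 0 0 0 0 0"

```text
clock: 11.2
tool_pos: [0.4502, -0.0015, 0.0652]
orientation: [-179.9, 0.0, -86.7]
force: [0.9, 0.2, -0.8]
opening: 0.0218
gripper_force: 30.0
```

Run:
```python
from look import *
o=get_obs(); print({k:np.round(o[k],4) for k in('tool_pos','orientation','force','moment','opening','gripper_force')})
c=o['tool_pos']; print('axis x at tool y',.4603-np.tan(np.radians(3.45))*(c[1]+.18))
for n in('top','wrist','scene'):
    im,W=shot(n,n+'8'); bar(W,n,0)
    if n=='top': fit(W,n)
a,b=cv2.imread('pics/top8.png'),cv2.imread('pics/wrist8.png')
cv2.imwrite('pics/c8.png',np.hstack([cv2.resize(a[225:345,330:490],(400,300),interpolation=2),cv2.resize(b,(400,300))]))
```

```text
{'tool_pos': array([ 0.4502, -0.0015,  0.0652]), 'orientation': array([-1.799379e+02,  2.030000e-02, -8.668770e+01]), 'force': array([ 0.8639,  0.2193, -0.8343]), 'moment': array([0.0437, 0.0421, 0.0143]), 'opening': np.float64(0.0218), 'gripper_force': np.float64(29.9997)}
axis x at tool y 0.4495363645420249
top spig- 53 lat [-0.006   0.0064] h [-0.0015  0.0089] s [-0.1292 -0.1142]
top tip 0.1593
top 660 x@y-.18 0.4597 yaw 4.4 z 0.0805 rms 0.0031
along -0.0349 0.0542 mouth [ 0.4556 -0.126 ]
wrist body- 11645 lat [-0.0093  0.0111] h [0.0083 0.0115] s [-0.0974 -0.0309]
wrist spig- 1330 lat [-0.0056  0.0075] h [0.0001 0.007 ] s [-0.1147 -0.1041]
wrist tip 0.1149
slope deg of top 0.06 lat slope
scene body+ 490 lat [-0.0114  0.0091] h [-0.0051  0.0137] s [0.031  0.0973]
scene spig+ 109 lat [-0.0071  0.0047] h [-0.001   0.0094] s [0.1042 0.1297]
scene tip 0.1586
scene tip 0.1365
```

View pics/c8.png

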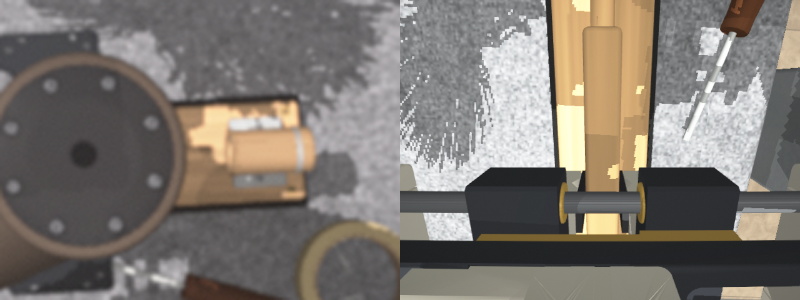

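>>> play_rows --pt "-0.0012 0 -0.0015 0 0 0" --pt "0 0 0 0 0 0" --pt "0.0004 -0.006 0 0 0 0" --pt "0.0004 -0.006 0 0 0 0" --pt "0.0004 -0.006 0 0 0 0" --pt "0 0 0 0 0 0" --pt "0 0 0 0 0 0" --pt "0 0 0 0 0 0"

```text
clock: 12.15
tool_pos: [0.4499, -0.0155, 0.0635]
orientation: [-180.0, 0.0, -86.6]
force: [0.1, 0.8, -1.0]
opening: 0.0216
gripper_force: 30.0
```

>>> play_rows --pt "0.0002 -0.0025 0 0 0 0" --pt "0 0 0 0 0 0" --pt "0 0 0 0 0 0"

```text
clock: 12.45
tool_pos: [0.45, -0.0175, 0.0635]
orientation: [-180.0, 0.0, -86.6]
force: [0.2, 0.1, -0.8]
opening: 0.022
gripper_force: 30.0
```

>>> play_rows --pt "0.0002 -0.0025 0 0 0 0" --pt "0 0 0 0 0 0" --pt "0 0 0 0 0 0"

```text
clock: 12.75
tool_pos: [0.4501, -0.0196, 0.0635]
orientation: [180.0, -0.0, -86.6]
force: [-0.2, -0.2, -1.2]
opening: 0.0215
gripper_force: 30.0
```

>>> play_rows --pt "0.0002 -0.0025 0 0 0 0" --pt "0 0 0 0 0 0" --pt "0 0 0 0 0 0"

```text
clock: 13.05
tool_pos: [0.4503, -0.0216, 0.0635]
orientation: [180.0, -0.0, -86.6]
force: [-0.0, 0.2, -1.3]
opening: 0.0222
gripper_force: 30.0
```

>>> play_rows --pt "0.0002 -0.0025 0 0 0 0" --pt "0 0 0 0 0 0" --pt "0 0 0 0 0 0"

```text
clock: 13.35
tool_pos: [0.4506, -0.0233, 0.0635]
orientation: [-180.0, 0.0, -86.6]
force: [-0.5, 2.7, -1.6]
opening: 0.0218
gripper_force: 30.0
```

>>> play_rows --pt "0.0002 -0.0025 0 0 0 0" --pt "0 0 0 0 0 0" --pt "0 0 0 0 0 0"

```text
clock: 13.65
tool_pos: [0.4507, -0.0254, 0.0635]
orientation: [-180.0, 0.0, -86.6]
force: [-0.3, 3.9, -1.4]
opening: 0.0222
gripper_force: 30.0
```

>>> play_rows --pt "0.0001 -0.0025 0 0 0 0" --pt "0 0 0 0 0 0" --pt "0 0 0 0 0 0"

```text
clock: 13.95
tool_pos: [0.4509, -0.0273, 0.0635]
orientation: [-180.0, 0.0, -86.6]
force: [-1.1, 6.1, -1.3]
opening: 0.0215
gripper_force: 30.0
```

>>> play_rows --pt "0.0001 -0.002 0 0 0 0" --pt "0.0001 -0.002 0 0 0 0" --pt "0 0 0 0 0 0" --pt "0 0 0 0 0 0" --pt "0 0 0 0 0 0"

```text
clock: 14.45
tool_pos: [0.4512, -0.0301, 0.0636]
orientation: [-180.0, 0.1, -86.6]
force: [-1.3, 8.3, -1.2]
opening: 0.0221
gripper_force: 30.0
```

Run:
```python
from look import *
f=[]
for n in('wrist','scene','top'):
    o=get_obs(); f.append(o['force']); im,W=shot(n,n+'9'); bar(W,n,0)
print(np.round(f,2),o['tool_pos'].round(4),o['moment'].round(3))
```

```text
wrist body- 11659 lat [-0.0094  0.011 ] h [0.0082 0.0115] s [-0.0974 -0.0309]
wrist spig- 1396 lat [-0.0071  0.0098] h [-0.0131  0.007 ] s [-0.1191 -0.1041]
wrist tip 0.1191
slope deg of top 0.04 lat slope
scene body+ 467 lat [-0.0114  0.0094] h [-0.0054  0.0139] s [0.031  0.0976]
scene spig+ 97 lat [-0.0072  0.004 ] h [-0.001   0.0092] s [0.1047 0.1287]
scene tip 0.1369
top tip 0.1588
[[-1.29  8.25 -1.22]
 [-1.12  8.66 -0.46]
 [-1.09  7.   -0.38]] [ 0.4512 -0.0301  0.0636] [ 2.85   0.509 -0.101]
```

>>> play_rows --pt "0.0001 -0.0013 0 0 0 0" --pt "0.0001 -0.0012 0 0 0 0" --pt "0 0 0 0 0 0" --pt "0 0 0 0 0 0" --pt "0 0 0 0 0 0"

```text
clock: 15.1
tool_pos: [0.4514, -0.0319, 0.0636]
orientation: [-180.0, 0.1, -86.6]
force: [-1.5, 9.0, 0.0]
opening: 0.0218
gripper_force: 30.0
```

>>> play_rows --pt "0 0 0 0 0 0" --pt "0 0 0 0 0 0" --pt "0 0 0 0 0 0" --pt "0 0 0 0 0 0" --pt "0 0 0 0 0 0" --pt "0 0 0 0 0 0" --pt "0 0 0 0 0 0" --pt "0 0 0 0 0 0" --pt "0 0 0 0 0 0" --pt "0 0 0 0 0 0"

```text
clock: 16.1
tool_pos: [0.4514, -0.0319, 0.0636]
orientation: [-180.0, 0.1, -86.6]
force: [-0.8, 9.2, -1.0]
opening: 0.022
gripper_force: 30.0
```

>>> play_rows --pt "0 0 0 0 0 0" --pt "0 0 0 0 0 0" --pt "0 0 0 0 0 0" --pt "0 0 0 0 0 0" --pt "0 0 0 0 0 0" --pt "0 0 0 0 0 0" --pt "0 0 0 0 0 0" --pt "0 0 0 0 0 0" --pt "0 0 0 0 0 0" --pt "0 0 0 0 0 0"

```text
clock: 17.1
tool_pos: [0.4514, -0.0319, 0.0636]
orientation: [-179.9, 0.1, -86.6]
force: [-0.9, 9.0, -1.1]
opening: 0.0221
gripper_force: 30.0
```

>>> play_rows --pt "0 0 0 0 0 0" --pt "0 0 0 0 0 0" --pt "0 0 0 0 0 0" --pt "0 0 0 0 0 0" --pt "0 0 0 0 0 0" --pt "0 0 0 0 0 0" --pt "0 0 0 0 0 0" --pt "0 0 0 0 0 0" --pt "0 0 0 0 0 0" --pt "0 0 0 0 0 0"

```text
clock: 18.1
tool_pos: [0.4514, -0.0319, 0.0635]
orientation: [-180.0, 0.1, -86.6]
force: [-1.7, 8.4, -0.0]
opening: 0.0219
gripper_force: 30.0
```

>>> play_rows --pt "0 0 0 0 0 0" --pt "0 0 0 0 0 0" --pt "0 0 0 0 0 0" --pt "0 0 0 0 0 0" --pt "0 0 0 0 0 0" --pt "0 0 0 0 0 0" --pt "0 0 0 0 0 0" --pt "0 0 0 0 0 0" --pt "0 0 0 0 0 0" --pt "0 0 0 0 0 0"

```text
clock: 19.1
tool_pos: [0.4513, -0.0319, 0.0635]
orientation: [-180.0, 0.1, -86.6]
force: [-1.2, 9.9, -0.0]
opening: 0.0216
gripper_force: 30.0
```

Run:
```python
from look import *
f=[]
for n in('wrist','scene','top'):
    f.append(get_obs()['force']); im,W=shot(n,n+'10'); bar(W,n,0)
print(np.mean(f,0).round(2))
a,b=cv2.imread('pics/wrist10.png'),cv2.imread('pics/scene10.png')
cv2.imwrite('pics/c10.png',np.hstack([cv2.resize(a,(400,300)),cv2.resize(b[150:390,230:550],(400,300))]))
```

```text
wrist body- 11662 lat [-0.0094  0.011 ] h [0.0081 0.0114] s [-0.0974 -0.0308]
wrist spig- 1659 lat [-0.0121  0.0146] h [-0.0124  0.0068] s [-0.1178 -0.1041]
wrist tip 0.118
slope deg of top 0.09 lat slope
scene body+ 464 lat [-0.0114  0.0096] h [-0.0057  0.0137] s [0.0308 0.0975]
scene spig+ 102 lat [-0.0068  0.0044] h [-0.002   0.0095] s [0.1049 0.1298]
scene tip 0.1372
top tip 0.1566
[-1.03  9.66 -0.16]
```

View pics/c10.png

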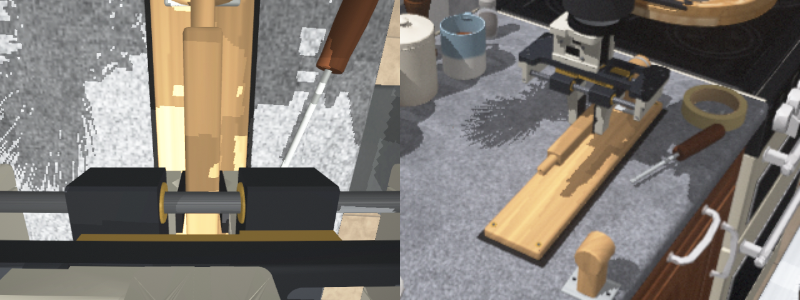

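The spigot runs straight into the barrel mouth (crop at about (203,10)). The bar is level and pressed with about 9.3 N, steady for over 4 s, and the bracket, screwdriver and mug are where they were. I'm handing the job in.

```bash
python3 -c "
from plant import *
print(close_job())"
```

```text
the job is handed in; nothing more can be done
None
```

The bar's spigot is in the spring barrel, level and pressed on the cup with about 9.3 N; I held it still for over 4 s and handed in with the arm still holding it pressed.

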